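# Turn a freshly glazed jug to the spray gun

## Robot

A 6-joint arm with a two-finger parallel gripper is mounted at the origin on the work surface. World frame = base frame: x ahead of the robot, y to its left, z up, the work surface at z = 0. Lengths are in mm, angles in degrees, forces in N, time in s.
With the tool pointing down it reaches from about 300 to 850 mm from the base axis. Payload 4.2 kg.
Tool frame: the origin (TCP) lies at the centre of the arm's flange, where the gripper is bolted on; the fingertips stand 191 mm ahead of it and the grasp point (between the pads) lies 172 mm ahead of it; y points along the fingers, x is the direction in which the jaws open and shut, and the axes are right-handed (so a half turn about y gives the same grasp; the last joint's range is limited). The gripper opens to 91 mm and grips with 3 to 60 N. Pads are 32 mm wide; open, the fingers measure 118 mm over their backs; the gripper's body (76 mm by 178 mm) begins 60 mm behind the grasp point.
Start: joints at [-66.864, 18.312, 89.639, -0, 72.044, -1.146], TCP at [236.454, -524.13, 404.776] pointing down, gripper open.
Joint ranges: [-177.97, 177.97], [-48.28, 115.42], [12.27, 149.76], [-77.06, 257.06], [2.81, 150.46], [-146.56, 146.56]. Speed limits (degrees/s): [147.25, 147.25, 180, 180, 180, 180].

## Interface

Orientations are given as [roll, pitch, yaw] about the fixed x, y, z axes, in that order (R = Rz(yaw) Ry(pitch) Rx(roll)).
In Python, from workcell import env gives the robot as it stands.
- The arm moves only by the tool carry_out, never from a script. Its argument "increments" is a list of rows, each a list of 3 entries, a list of its own where there are three numbers: the turn, a rotation vector about the tool's x, y, z in rad, then the shift along the tool's x, y, z in mm, then the closure, from 0 (fully open) to 1 (shut). In form: [[[wx, wy, wz], [dx, dy, dz], claw], ...]. A call has 1 to 10 rows; each row is the pose to reach, as a shift and turn from the pose commanded when the call began, along the tool's axes at that moment; what a row does not reach only later rows make up. A row lasts 1/12 s, in which the tool goes at most 41.7 mm and 7.16 degrees, less where a joint would pass 70% of its speed; a pose out of reach is approached as far as the arm can. A call with a gripper value outside its range is refused whole. The fingers move at their own pace and stop on an object; "force" is the grip in N (left out, the last holds). Time passes only in rows, so rows that repeat a pose let the fingers close. It gives the time, the measured TCP pose, the force and the opening at its end, in the units of the state.
- env.state(): the state, without advancing time (a new reading comes with each control period).
- env.grab_frame(name): name is "scene" or "top" or "wrist"; returns a dict with "frame" (400x640x3 uint8, blue, green, red), "z_map" (400x640 float32, mm along the optical axis (not along the pixel's ray), 0 where there is no reading), "camera_matrix" (3x3 intrinsics, pixels), "k1" (the pictures are not rectified: a ray, as slopes to the right and down, at radius r is drawn at 1 + k1 r^2 times it, then the intrinsics apply), "rvec" (rotation vector, rad) and "tvec" (3), from world to camera coordinates, as OpenCV has them; the wrist camera has in their place "hand_eye" (4x4, takes a point from camera to tool coordinates, whose origin is the TCP and whose axes are the tool frame's). Camera axes: x right, y down, z forward; pixel columns grow to the right and rows downward; lengths in mm; the calibration is good to about 2 mm. A picture is of the moment at which its call begins: read the wrist's pose just before it.
- env.job_done(): hands the job in, once; it reports no verdict.
The state is a dict: "time_s": time; "qpos": joint angles; "qvel": joint speeds; "effort": joint torques, N m; "ee_pos": TCP position; "ee_rot": TCP orientation; "force": force on the tool from outside, world axes, zero at the start; "torque": the same for the moment, N m; "gripper_width": finger opening in mm.
Only numpy, scipy, OpenCV 4.12 (cv2) and the standard library are available. Lean on these libraries where they do the work, as an engineer would, in place of code of your own. Each camera call takes 0.05 s, during which the arm holds its last target. There are 200 camera calls.

## Task

The jug on the spraying turntable is freshly glazed, so it must not be touched. Push gently and slowly with one fingertip against the side of the turntable's long arms, one after another if need be and either way round, until the jug's handle points straight at the nozzle of the spray gun; then let everything come to rest. Pinch or lift nothing, and leave the gun, the cup, the vase and the jar alone.

Things in the scene. Friction and masses are not known exactly. Their poses are not given: they have to be found in the camera images.
- turntable: Spraying turntable, fixed: a dark cast foot (170 mm wide, narrowing to a 34 mm column) under a spider that turns about the vertical axis through this origin (centre of the foot's underside, on the bench). z up; x level, towards the spray gun. The spider: a round steel plate (120 mm wide, top 100 mm above the bench) on four level aluminium arms at right angles.
- spider (a joint): Angle of the spider, rad, counter-clockwise from above; at 0 arm0 points along the turntable's x. Turns without limit either way. The bearing rubs lightly (0.07 N m, about 0.5 N at an arm's end): it turns easily and stops almost at once when left. It may start anywhere in a quarter turn; the four arms are alike.
- arm0 (a point): Middle of one arm's top face, 160 mm from the axis, 94 mm above the bench; x axis points out along this arm. An arm is a bar 16 mm wide, 10 mm thick (underside 84 mm above the bench); its end, with a black plug 18 mm wide and 12 mm thick, is 181 mm from the axis. Beyond 90 mm from the axis only the bench lies beneath.
- arm1 (a point): The same point on the next arm counter-clockwise from above (its axes are those of arm0).
- arm2 (a point): The same point on the arm opposite arm0.
- arm3 (a point): The same point on the arm next to arm0 clockwise from above.
- jug: Pink ceramic jug, loose, about 0.6 kg, upright near the middle of the turntable's plate, which carries it round. 180 mm high, body 94 mm wide, open top with a pouring spout on one side and one big loop handle opposite. Origin: centre of its underside; z up, x from its centre line out through the handle. Handle reaches 86 mm from the centre line, spout about 75 mm.
- jug_handle (a point): Middle of the outer bar of the jug's handle, 80 mm from the jug's centre line and 130 mm above its underside.
- gun: Automatic spray gun on a post with a round foot 120 mm in diameter, fixed to the bench, about 300 mm high with a white cup on top. The origin is the point of the bench straight below the nozzle's tip; the post stands 102 mm behind it, at +x. The nozzle points along -x, level, straight at the turntable's axis.
- gun_nozzle (a point): Tip of the brass nozzle at the gun's front, 190 mm above the bench. It stands 0.22 to 0.265 m from the turntable's axis.
- cup: Loose unglazed cup, 76 mm in diameter, 75 mm high; origin at the centre of its underside. To be left alone.
- vase: Loose teal vase, 80 mm in diameter, 122 mm high; origin at the centre of its underside. To be left alone.
- jar: Loose white jar with a black lid, 68 mm in diameter, 85 mm high; origin at the centre of its underside. To be left alone.
Not all that is in view belongs to the job. Leave any green look-alike of the jug alone.

How it is judged:
By the outcome, as a careful person would: the job done as asked, in the order asked, and still so for the second after the job is handed in, with the robot touching nothing.
It also fails if it takes over 67 s, if anything falls off the work surface, if the arm or the gripper's body presses on something with over 40 N, if the wrist force passes 120 N, or if a joint passes its speed limit or range.

## Working session

There is one attempt and no reset: what is moved stays moved. The work goes in short steps, Python scripts to look and compute and a tool call to move; the robot and the scene stay as the last step left them, time stands still between calls to the robot, and variables do not carry over. Pictures are saved under pics/ and viewed, about 8 in all and at most 12, crops included, and the job is handed in when it is done.

Besides the shell and the picture viewer there is one more tool, called as name(argument=value, ...), one argument or row to a line, values as JSON. carry_out: Moves the arm, as the interface text tells. Its arguments: {"type":"object","properties":{"increments":{"type":"array","items":{"type":"array"}},"force":{"type":"number"}},"required":["increments"]}

```bash
mkdir -p pics; cat > h.py <<'E'
import numpy as np, cv2
from workcell import env
def grab(n):
    f=env.grab_frame(n); cv2.imwrite  # noqa
    return f
def cloud(f):
    K=np.array(f["camera_matrix"]);k1=f["k1"];z=f["z_map"]
    v,u=np.mgrid[0:400,0:640].astype(float)
    pts=cv2.undistortPoints(np.stack([u.ravel(),v.ravel()],1)[:,None],K,np.array([k1,0,0,0.])).reshape(400,640,2)
    c=np.dstack([pts*z[...,None],z])
    R=cv2.Rodrigues(np.array(f["rvec"],float))[0]
    return (c-np.array(f["tvec"]).ravel())@R
def ray(f,px,h):
    K=np.array(f["camera_matrix"])
    p=cv2.undistortPoints(np.array(px,float).reshape(-1,1,2),K,np.array([f["k1"],0,0,0.])).reshape(-1,2)
    R=cv2.Rodrigues(np.array(f["rvec"],float))[0]; t=np.array(f["tvec"]).ravel()
    d=np.c_[p,np.ones(len(p))]@R; o=-R.T@t
    return o+d*((h-o[2])/d[:,2])[:,None]
E
python3 - <<'E'
from h import *
a=env.grab_frame("scene");b=env.grab_frame("top")
cv2.imwrite("pics/scene.png",a["frame"]);cv2.imwrite("pics/top.png",b["frame"])
s=env.state();print(s)
for f in(a,b):
    R=cv2.Rodrigues(np.array(f["rvec"],float))[0];print(-R.T@np.array(f["tvec"]).ravel(), R[2])
E
```

```text
{'time_s': 0.1, 'qpos': array([-6.68646837e+01,  1.83493588e+01,  8.96996035e+01, -7.64499188e-04,
        7.20432250e+01, -1.14642109e+00]), 'qvel': array([-0.03202785, -0.07003849, -0.13278907,  0.08980245, -0.02735625,
       -0.07498874]), 'effort': array([-4.91301871e-04, -4.13334990e+01, -2.32509792e+01,  7.28063495e-02,
        4.21588321e-02, -4.26853944e-05]), 'ee_pos': array([ 236.39278115, -524.00532594,  403.98898923]), 'ee_rot': array([-89.9988823 ,   0.09218337, -65.71802542]), 'force': array([-0.25576706, -0.06978081,  0.18179161]), 'torque': array([ 0.01643674,  0.04361078, -0.01903008]), 'gripper_width': 90.67977733660409}
[1217.17985078  548.25879859 1083.80270681] [-0.54355077 -0.39254448 -0.74193085]
[ 383.36319989   90.12198423 1138.30270144] [ 0.17584138 -0.02278192 -0.98415486]
```

View pics/scene.png

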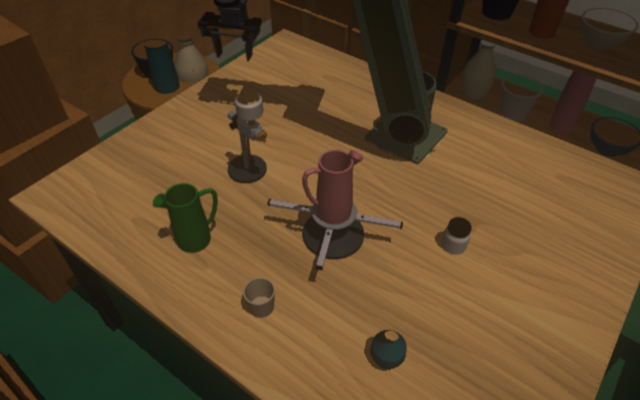

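View pics/top.png

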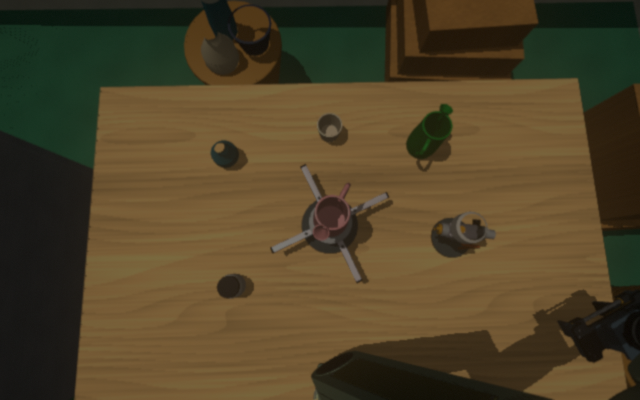

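Scene: the pink jug on the spider is at (335,185), with the gun at (245,130), cup (259,297), vase (389,348), jar (458,235) and the green look-alike (188,215). In the top view the spider centre is near (331,222), with arm ends at (304,168), (386,196), (273,249) and (358,278). The handle is up-right at (347,187) and the nozzle is at about (437,228).

```bash
cat >> h.py <<'E'
def arms(f,P,ax):
    r=np.hypot(P[...,0]-ax[0],P[...,1]-ax[1])
    m=(abs(P[...,2]-94)<5)&(r>95)&(r<185)&(f["z_map"]>0)
    d=P[m][:,:2]-ax
    a=np.arctan2(d[:,1],d[:,0])
    return np.degrees(np.angle(np.exp(4j*a).mean()))/4, m.sum(), d
def pink(f):
    b,g,r=[f["frame"][...,i].astype(int) for i in range(3)]
    return (r>50)&(r-g>15)&(abs(b-g)<25)&(b>=g-3)
E
python3 - <<'E'
from h import *
S=env.grab_frame("scene");T=env.grab_frame("top")
PT,PS=cloud(T),cloud(S)
ax=ray(T,[(304,168),(358,278),(386,196),(273,249)],94)[:,:2];print(ax,ax.mean(0)); c=ax.mean(0)
for n,f,P in(("T",T,PT),("S",S,PS)):
    # plugs/arms by depth: refine centre by fitting lines of opposite arms
    for _ in range(3):
        r=np.hypot(*(P[...,:2]-c).transpose(2,0,1)); m=(abs(P[...,2]-94)<6)&(r>95)&(r<186)
        q=P[m][:,:2]; a0=np.angle(np.exp(4j*np.arctan2(*(q-c).T[::-1])).mean())/4
        u=np.array([np.cos(a0),np.sin(a0)]);v=np.array([-u[1],u[0]])
        X,Y=(q-c)@u,(q-c)@v; A=abs(X)>abs(Y)
        print(n,m.sum(),np.round(c,1),np.degrees(a0),X.min(),X.max(),Y.min(),Y.max())
        c=c+np.median(Y[A])*v+np.median(X[~A])*u
    pk=pink(f)&(r<130)&(P[...,2]>110); print("pink",pk.sum())
    Z=P[...,2]
    j=P[pk]; print("z",np.percentile(j[:,2],[1,50,99]))
    d=j[:,:2]-c; rr=np.hypot(*d.T); far=(rr>60); print("far ang", np.round(np.c_[np.degrees(np.arctan2(d[far,1],d[far,0])),rr[far],j[far,2]][::max(1,far.sum()//25)],0).tolist())
    r=np.hypot(P[...,0]-c[0],P[...,1]-c[1])
    for lo,hi,nm in((160,230,'gunlevel'),(230,310,'guntop')):
        m=(Z>lo)&(Z<hi)&(r>190)&(r<480)&(P[...,1]<c[1]+100)&(P[...,0]>150)
        if m.sum(): 
            i=np.argmin(np.where(m,r,9e9)); print(nm,m.sum(),np.median(P[m],0),"nearest",P.reshape(-1,3)[i],np.unravel_index(i,(400,640)))
# blobs on table
m=((PT[...,2]>25)&(PT[...,2]<330)).astype(np.uint8)
k,l,st,ce=cv2.connectedComponentsWithStats(m)
for i in range(1,k):
    if st[i,4]>150:
        q=PT[l==i];print(st[i],np.round(np.median(q,0)),np.round(q.min(0)),np.round(q.max(0)))
cv2.imwrite("pics/crop.png",np.hstack([cv2.resize(T["frame"][150:290,260:500],None,fx=1.65*2,fy=3.3)[:, :400*2]]))
E
```

```text
[[ 647.35785813  125.28842143]
 [ 337.36060835  -14.97798227]
 [ 560.53366543 -103.96428935]
 [ 421.66616106  214.23787403]] [491.72957324  55.14600596]
T 723 [491.7  55.1] 24.13431757671313 -180.33264119279593 181.6563483840534 -180.04122175189585 181.2707812273429
T 725 [491.6  56.1] 24.147705572216168 -180.58586363692268 181.40177456915248 -181.01828664644393 180.2921162541711
T 725 [491.6  56.2] 24.148017469707625 -180.62180704355865 181.36579944431284 -181.01481435218835 180.29555103656597
pink 0Traceback (most recent call last):
  File "<stdin>", line 16, in <module>
    return _quantile_unchecked(
        a, q, axis, out, overwrite_input, method, keepdims, weights)
    return _ureduce(a,
                    func=_quantile_ureduce_func,
    ...<5 lines>...
                    overwrite_input=overwrite_input,
                    method=method)
    r = func(a, **kwargs)
    result = _quantile(arr,
                       quantiles=q,
    ...<2 lines>...
                       out=out,
                       weights=wgt)
    slices_having_nans = np.isnan(arr[-1, ...])
                                  ~~~^^^^^^^^^
IndexError: index -1 is out of bounds for axis 0 with size 0
```

```bash
cat >> h.py <<'E'
C=np.array([491.6,56.2])
def measure(show=True):
    T=env.grab_frame("top");S=env.grab_frame("scene");out={}
    for n,f in(("T",T),("S",S)):
        P=cloud(f);d=P[...,:2]-C;r=np.hypot(d[...,0],d[...,1]);Z=P[...,2]
        m=(abs(Z-94)<6)&(r>95)&(r<186); q=d[m]
        a0=np.degrees(np.angle(np.exp(4j*np.arctan2(q[:,1],q[:,0])).mean()))/4
        m=(Z>110)&(Z<300)&(r<115); q=np.c_[d[m],Z[m]]
        a=q[(q[:,2]>180)] # pot mid points
        out[n]=(a0,q,f,P)
    return out
E
python3 - <<'E'
from h import *
o=measure()
for n,(a0,q,f,P) in o.items():
    r=np.hypot(*q[:,:2].T);print(n,"arm",round(a0,2),len(q),"z",q[:,2].min(),q[:,2].max())
    far=r>62; print(np.round(np.c_[np.degrees(np.arctan2(q[far,1],q[far,0])),r[far],q[far,2]][::max(1,far.sum()//30)]).astype(int).tolist())
    Z=P[...,2];d=P[...,:2]-C;R=np.hypot(d[...,0],d[...,1])
    for lo,hi in((175,205),(205,240),(240,310)):
        m=(Z>lo)&(Z<hi)&(R>190)&(R<480)&(d[...,1]<-100)&(P[...,0]>200)&(P[...,0]<700)
        if m.sum():
            i=np.argmin(np.where(m,R,9e9)); print(lo,m.sum(),np.median(P[m],0),"nearest",P.reshape(-1,3)[i],R.flat[i],np.unravel_index(i,(400,640)))
    if n=="T":
        m=((Z>25)&(Z<330)).astype(np.uint8)
        k,l,st,ce=cv2.connectedComponentsWithStats(m)
        for i in range(1,k):
            if st[i,4]>150:
                w=P[l==i];print(st[i],np.round(np.median(w,0)),np.round(w.min(0)),np.round(w.max(0)))
T=o["T"][2]["frame"][150:290,270:510];S=o["S"][2]["frame"][80:260,200:440]
cv2.imwrite("pics/crop.png",np.vstack([cv2.resize(T,(480,280)),cv2.resize(S,(480,300*6//5-40))]))
cv2.imwrite("pics/gun.png",cv2.convertScaleAbs(cv2.resize(np.hstack([T[40:110,140:240],S[0:70,0:100]]),(800,280),interpolation=cv2.INTER_CUBIC),alpha=1.7))
E
```

```text
T arm 24.16 957 z 110.0152474771028 290.50900835918287
[[-26, 83, 258], [-28, 85, 259], [-26, 78, 271], [-29, 81, 266], [-32, 86, 255], [-27, 76, 271], [-30, 78, 270], [-33, 84, 253], [-26, 73, 270], [-30, 75, 272], [-33, 78, 269], [-27, 70, 274], [-30, 72, 272], [-33, 76, 268], [-26, 67, 272], [-30, 69, 271], [-33, 72, 272], [-27, 65, 273], [-31, 67, 272], [-33, 78, 231], [-30, 63, 275], [-33, 67, 269], [-33, 63, 274], [-34, 75, 205], [-34, 72, 194], [-34, 68, 182], [-32, 62, 176], [133, 62, 274], [136, 62, 272], [138, 64, 273], [139, 66, 273], [142, 63, 270], [143, 65, 273], [147, 62, 272], [146, 66, 272], [150, 63, 272], [147, 68, 273], [151, 65, 272], [154, 63, 272], [151, 67, 270], [155, 65, 272], [159, 64, 274]]
175 334 [ 449.9204209  -241.2321569   197.72653825] nearest [ 460.11906512 -203.77734703  178.90964478] 261.87644077249416 (np.int64(228), np.int64(433))
205 351 [ 447.93375329 -283.84965827  210.04735024] nearest [ 454.99557579 -207.15936284  207.8200455 ] 265.89102629858996 (np.int64(229), np.int64(438))
240 429 [ 445.61142623 -234.057265    287.4183782 ] nearest [ 45
[... 1089 characters left out ...]
 [-25, 86, 231], [-24, 85, 228], [-23, 80, 224], [-25, 76, 216], [-26, 72, 209], [-26, 83, 207], [-25, 81, 204], [-24, 80, 201], [-23, 77, 198], [-24, 74, 192], [-23, 75, 189], [-24, 71, 182], [-24, 69, 178], [-25, 71, 170], [-21, 68, 169]]
175 397 [ 467.37516174 -259.0696838   195.18547995] nearest [ 458.82984507 -201.83651258  204.30077198] 260.1090634353249 (np.int64(134), np.int64(265))
205 195 [ 460.09302227 -254.135638    208.89302347] nearest [ 455.31966299 -215.53491975  205.55060017] 274.1461826578072 (np.int64(131), np.int64(262))
240 470 [ 476.53826817 -233.32615939  276.62488025] nearest [ 451.72449486 -217.33251222  282.36268959] 276.42375287024123 (np.int64(107), np.int64(260))
```

View pics/crop.png

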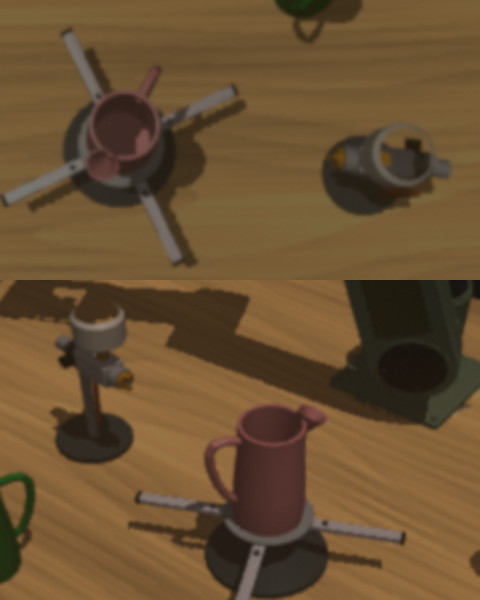

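View pics/gun.png

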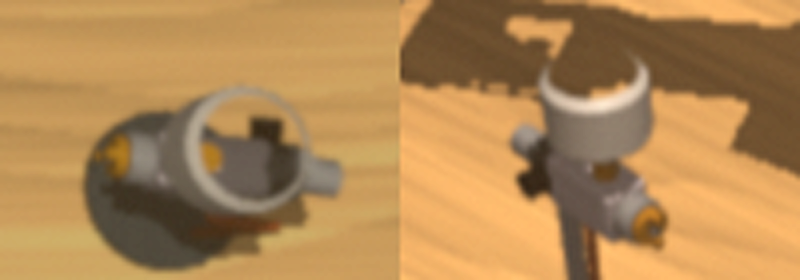

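The crops confirm it: the pink jug has its handle up-right, the brass nozzle is at about top (433,228), and the green jug is separate. Next I'll measure the handle and nozzle bearings more closely and work out the approach. The plan is to push the robot-side arm (at -156°) clockwise, away from the gun.

```bash
cat >> h.py <<'E'
from scipy.optimize import least_squares
from scipy.spatial.transform import Rotation as Ro
def campos(f):
    R=cv2.Rodrigues(np.array(f["rvec"],float))[0];return -R.T@np.array(f["tvec"]).ravel()
def handle(o):
    a0,q,f,P=o["T"]; res={}
    Q=np.vstack([o[n][1] for n in"TS"])
    # jug body from outer side seen by scene camera + rim
    b=o["S"][1]; b=b[(b[:,2]>120)&(b[:,2]<170)]; ang=np.arctan2(b[:,1],b[:,0]); 
    fit=least_squares(lambda p:np.hypot(b[:,0]-p[0],b[:,1]-p[1])-p[2],[0,0,45],loss="soft_l1",f_scale=1.5).x
    for n,h in(("T",262),):
        q=o[n][1]; q=q[q[:,2]>255]; d=q[:,:2]-fit[:2]; r=np.hypot(*d.T)
        # farthest pts = handle: take direction with r>74
        hd=d[r>72]; m=np.median(hd,0); k=(d@m/np.hypot(*m)>58)
        g=q[k]; cam=campos(o[n][2])-np.r_[C,0]; u=cam-g.mean(0); u/=np.linalg.norm(u); g=g-7*u
        dd=g[:,:2].mean(0)-fit[:2]; res[n]=np.degrees(np.arctan2(dd[1],dd[0]))
        ln=np.linalg.svd(g[:,:2]-g[:,:2].mean(0))[2][0]; ln=ln*np.sign(ln@dd); res["dir"]=np.degrees(np.arctan2(ln[1],ln[0])); res["n"]=len(g); res["ctr"]=g[:,:2].mean(0)
    return fit,res,(round(o["T"][0],2),round(o["S"][0],2))
def rows(wps,cmd=None):
    """wps: list of (x,y,z,yaw) ; prints rows in the current tool frame"""
    s=env.state(); p,R=(s["ee_pos"],Ro.from_euler("xyz",s["ee_rot"],degrees=True)) if cmd is None else (np.array(cmd[:3]),Ro.from_euler("xyz",[-90,0,cmd[3]],degrees=True))
    out=[]
    for x,y,z,w in wps:
        T=Ro.from_euler("xyz",[-90,0,w],degrees=True)
        out.append([np.round((R.inv()*T).as_rotvec(),3).tolist(),np.round(R.inv().apply(np.array([x,y,z])-p),1).tolist(),1])
    print(str(out).replace("-0.0,","0,"))
E
python3 - <<'E'
from h import *
o=measure(); print(handle(o))
for n in"TS":
    f,P=o[n][2],o[n][3]; b,g,r=[f["frame"][...,i].astype(int) for i in range(3)]
    m=(P[...,2]>165)&(P[...,2]<225)&(P[...,1]<-180)&(P[...,1]>-250)&(P[...,0]<520)&(P[...,0]>400)&(r-b>50)
    w=P[m]; print(n,m.sum(),np.median(w,0),w.min(0),w.max(0)); 
    v,u=np.nonzero(m); print("ray@190",ray(f,[(u.mean(),v.mean())],190))
    F=(P[...,2]>6)&(P[...,2]<24)&(np.hypot(P[...,0]-446,P[...,1]+300)<110); w=P[F]
    if len(w): print("foot",len(w),w.min(0),w.max(0))
    p=P[(P[...,2]>255)&(P[...,2]<310)&(P[...,1]<-190)&(P[...,1]>-360)&(P[...,0]>390)&(P[...,0]<540)]; print("cup",p.min(0),p.max(0))
c=(236.45,-524.13,404.78,-65.72)
W=[(236+i*0.5,-524+27*i,405,-65.7+6.6*i) for i in range(1,11)]; rows(W,c)
E
```

```text
(array([ 4.77892394,  1.02780954, 46.79862342]), {'T': np.float64(-31.589310177346878), 'dir': np.float64(-34.96743914328344), 'n': 40, 'ctr': array([ 65.06445245, -36.04459225])}, (np.float64(24.14), np.float64(24.14)))
T 36 [ 457.72408097 -212.80121065  201.81325307] [ 445.91580642 -218.43946367  194.95746113] [ 468.22781686 -204.34472724  205.11173712]
ray@190 [[ 458.17237326 -216.10804664  190.        ]]
foot 635 [ 349.7025038  -355.66311881    6.21609375] [ 503.05844687 -246.6913762    22.47091733]
cup [ 415.70547383 -290.91749796  255.43696398] [ 485.51741615 -221.29983349  298.18317715]
S 60 [ 462.63624491 -211.42376753  195.84460597] [ 445.32896714 -238.74686001  171.33937106] [ 474.3125533  -201.28083821  204.23518274]
ray@190 [[ 459.59364876 -213.39190886  190.        ]]
foot 791 [ 388.24633411 -370.99802903    6.01395171] [ 549.30870541 -245.48199214   22.65771558]
cup [ 421.0042627  -287.0059489   255.04179694] [ 491.68744765 -218.00332795  297.66342918]
[[[0.0, -0.116, -0.0], [-24.7, -0.2, 11.2], 1], [[0, -0.231, 0.0], [-49.1, -0.2, 22.8], 1], [[0, -0.346, 0.0], [-73.5, -0.2, 34.3], 1], [[0.0, -0.461, 0.0], [-97.9, -0.2, 45.9], 1], [[0, -0.576, 0.0], [-122.3, -0.2, 57.4], 1], [[0, -0.691, 0.0], [-146.7, -0.2, 69.0], 1], [[0.0, -0.807, 0.0], [-171.1, -0.2, 80.5], 1], [[0.0, -0.922, 0.0], [-195.6, -0.2, 92.1], 1], [[0, -1.037, 0.0], [-220.0, -0.2, 103.7], 1], [[0.0, -1.152, 0.0], [-244.4, -0.2, 115.2], 1]]
```

carry_out(
  increments=[
    [[0, -0.115, 0], [-24.5, 0, 11.5], 1],
    [[0, -0.23, 0], [-49, 0, 23], 1],
    [[0, -0.345, 0], [-73.5, 0, 34.5], 1],
    [[0, -0.46, 0], [-98, 0, 46], 1],
    [[0, -0.575, 0], [-122, 0, 57.5], 1],
    [[0, -0.69, 0], [-147, 0, 69], 1],
    [[0, -0.805, 0], [-171, 0, 80.5], 1],
    [[0, -0.92, 0], [-196, 0, 92], 1],
    [[0, -1.035, 0], [-220, 0, 104], 1],
    [[0, -1.15, 0], [-244, 0, 115], 1],
  ],
  force=10,
)

```text
time_s: 1.23
ee_pos: [240.7, -253.1, 404.8]
ee_rot: [-90.0, -0.0, 0.5]
force: [0.4, -0.0, 0.7]
gripper_width: 27.7
```

```bash
python3 - <<'E'
from h import *
s=env.state();print(s["time_s"],s["ee_pos"],s["ee_rot"],s["gripper_width"],s["qpos"])
x0,y0,z0=s["ee_pos"];w=s["ee_rot"][2]
rows([(x0+(300-x0)*i/10,y0+(-95-y0)*i/10,405,w+6.6*i) for i in range(1,11)])
E
```

```text
1.2333 [ 240.66971699 -253.08827273  404.8390473 ] [-9.00165794e+01 -2.61895030e-02  4.70473868e-01] 27.66158677571345 [-4.83313534e+01 -2.63003601e+00  1.14964624e+02  9.50024676e-03
  6.76356873e+01 -4.88054360e+01]
[[[0.0, -0.115, 0.0], [6.1, -0.2, 15.8], 1], [[0.0, -0.23, 0.0], [12.1, -0.2, 31.5], 1], [[0.0, -0.346, 0.0], [18.2, -0.2, 47.3], 1], [[0.0, -0.461, 0.0], [24.3, -0.2, 63.0], 1], [[0.0, -0.576, 0.0], [30.3, -0.2, 78.8], 1], [[0.0, -0.691, 0.0], [36.4, -0.2, 94.6], 1], [[0.0, -0.806, 0.0], [42.4, -0.2, 110.3], 1], [[0.0, -0.922, 0.0], [48.5, -0.2, 126.1], 1], [[0.0, -1.037, 0.0], [54.6, -0.2, 141.8], 1], [[0.001, -1.152, 0.0], [60.6, -0.2, 157.6], 1]]
```

carry_out(
  increments=[
    [[0, -0.115, 0], [6, 0, 16], 1],
    [[0, -0.23, 0], [12, 0, 32], 1],
    [[0, -0.345, 0], [18, 0, 47], 1],
    [[0, -0.46, 0], [24, 0, 63], 1],
    [[0, -0.575, 0], [30, 0, 79], 1],
    [[0, -0.69, 0], [36, 0, 95], 1],
    [[0, -0.805, 0], [42, 0, 110], 1],
    [[0, -0.92, 0], [48, 0, 126], 1],
    [[0, -1.035, 0], [54, 0, 142], 1],
    [[0, -1.15, 0], [60, 0, 158], 1],
  ],
)

```text
time_s: 2.07
ee_pos: [300.5, -95.4, 404.9]
ee_rot: [-90.0, 0.0, 66.4]
force: [-0.5, -0.6, 0.3]
gripper_width: 0.3
```

```bash
python3 - <<'E'
from h import *
s=env.state();print(s["time_s"],s["ee_pos"],s["ee_rot"],s["gripper_width"],s["qpos"])
x0,y0,z0=s["ee_pos"];w=s["ee_rot"][2]
rows([(x0+(369-x0)*i/10,y0+(-46.6-y0)*i/10,405,w+(130-w)*i/10) for i in range(1,11)])
E
```

```text
2.0667 [300.50650462 -95.3920187  404.93924456] [-9.00413082e+01  1.94046218e-03  6.63842886e+01] 0.349921713139816 [-1.96995327e+01 -6.06271384e+00  1.17973552e+02 -5.12902306e-03
  6.80480822e+01 -8.60819063e+01]
[[[0.001, -0.111, -0.0], [7.2, -0.1, -4.3], 1], [[0.001, -0.222, -0.0], [14.4, -0.1, -8.6], 1], [[0.001, -0.333, -0.0], [21.6, -0.1, -13.0], 1], [[0.001, -0.444, -0.0], [28.9, 0, -17.3], 1], [[0.001, -0.555, -0.0], [36.1, 0, -21.6], 1], [[0.001, -0.666, -0.0], [43.3, 0, -25.9], 1], [[0.001, -0.777, -0.0], [50.5, 0, -30.2], 1], [[0.001, -0.888, -0.0], [57.7, 0, -34.6], 1], [[0.001, -0.999, -0.0], [64.9, 0, -38.9], 1], [[0.001, -1.11, -0.0], [72.1, 0, -43.2], 1]]
```

carry_out(
  increments=[
    [[0, -0.12, 0], [7, 0, -4], 1],
    [[0, -0.24, 0], [14, 0, -8], 1],
    [[0, -0.36, 0], [21, 0, -13], 1],
    [[0, -0.48, 0], [29, 0, -17], 1],
    [[0, -0.6, 0], [36, 0, -22], 1],
    [[0, -0.72, 0], [43, 0, -26], 1],
    [[0, -0.84, 0], [50, 0, -30], 1],
    [[0, -0.96, 0], [58, 0, -35], 1],
    [[0, -1.05, 0], [65, 0, -39], 1],
    [[0, -1.11, 0], [72, 0, -43], 1],
  ],
)

```text
time_s: 2.9
ee_pos: [369.3, -47.6, 404.9]
ee_rot: [-90.0, 0.0, 129.9]
force: [-0.9, -0.3, 0.4]
gripper_width: 0.8
```

```bash
python3 - <<'E'
from h import *
s=env.state();print(s["time_s"],s["ee_pos"],s["ee_rot"],s["gripper_width"],s["qpos"])
d=s["ee_pos"][:2]-C;print(np.hypot(*d),np.degrees(np.arctan2(d[1],d[0])))
S=env.grab_frame("scene")["frame"][0:300,160:480];T=env.grab_frame("top")["frame"][130:350,200:520]
cv2.imwrite("pics/near.png",cv2.convertScaleAbs(np.hstack([S,np.vstack([T,np.zeros((80,320,3),np.uint8)])]),alpha=1.5))
E
```

```text
2.9 [369.25625804 -47.58610147 404.87188236] [-9.00125362e+01  2.35292637e-02  1.29898812e+02] 0.7656848494153637 [-9.11096560e+00 -3.67271426e-01  1.12789993e+02 -6.46048837e-03
  6.75512952e+01 -1.39007315e+02]
160.43548876063159 -139.69153939602356
```

View pics/near.png

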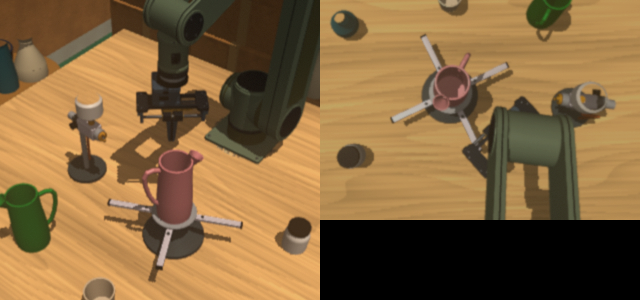

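The gripper is closed and hanging beside the near arm, at crop (490,135), clear of the jug. Descending.

carry_out(
  increments=[
    [[0, 0, 0], [0, 15, 0], 1],
    [[0, 0, 0], [0, 33, 0], 1],
    [[0, 0, 0], [0, 51, 0], 1],
    [[0, 0, 0], [0, 69, 0], 1],
    [[0, 0, 0], [0, 87, 0], 1],
    [[0, 0, 0], [0, 103, 0], 1],
    [[0, 0, 0], [0, 118, 0], 1],
    [[0, 0, 0], [0, 130, 0], 1],
    [[0, 0, 0], [0, 138, 0], 1],
    [[0, 0, 0], [0, 140, 0], 1],
  ],
)

```text
time_s: 3.83
ee_pos: [368.4, -48.0, 263.8]
ee_rot: [-89.9, -0.1, 129.6]
force: [0.1, 0.6, 1.2]
gripper_width: 0.5
```

```bash
cat >> h.py <<'E'
def arc(phi1,n=10,r=160,z=265,slow=0):
    s=env.state();d=s["ee_pos"][:2]-C;ph=np.degrees(np.arctan2(d[1],d[0]))%360; print("phi",ph,"r",np.hypot(*d),"F",s["force"],s["time_s"],s["ee_pos"],s["ee_rot"],s["qpos"][5])
    t=np.linspace(0,1,n+1)[1:]
    P=ph+(phi1-ph)*t
    rows([(*(C+r*np.array([np.cos(np.radians(p)),np.sin(np.radians(p))])),z,p-90) for p in P])
E
python3 - <<'E'
from h import *
arc(205)
E
```

```text
phi 220.22037065080607 r 161.38059689000147 F [0.09202496 0.56425432 1.17033415] 3.8333 [368.37518285 -48.00816422 263.79640967] [-8.98994633e+01 -9.94337930e-02  1.29588594e+02] -138.77359609021903
[[[-0.002, 0.016, 0.002], [4.3, -1.2, -1.4], 1], [[-0.002, 0.042, 0.002], [8.5, -1.2, -1.5], 1], [[-0.002, 0.069, 0.002], [12.8, -1.2, -1.7], 1], [[-0.002, 0.095, 0.002], [17.0, -1.2, -2.1], 1], [[-0.002, 0.122, 0.002], [21.2, -1.2, -2.6], 1], [[-0.002, 0.148, 0.002], [25.4, -1.2, -3.1], 1], [[-0.002, 0.175, 0.002], [29.6, -1.2, -3.8], 1], [[-0.002, 0.201, 0.002], [33.8, -1.2, -4.6], 1], [[-0.002, 0.228, 0.002], [38.0, -1.1, -5.5], 1], [[-0.002, 0.255, 0.002], [42.1, -1.1, -6.5], 1]]
```

carry_out(
  increments=[
    [[0, 0.022, 0], [3.5, 0, -0.5], 1],
    [[0, 0.044, 0], [7, 0, -1], 1],
    [[0, 0.066, 0], [10.5, 0, -1.5], 1],
    [[0, 0.088, 0], [14, 0, -2], 1],
    [[0, 0.11, 0], [17.5, 0, -2.4], 1],
    [[0, 0.132, 0], [21, 0, -2.8], 1],
    [[0, 0.154, 0], [24.5, 0, -3.2], 1],
    [[0, 0.176, 0], [28, 0, -3.7], 1],
    [[0, 0.198, 0], [31.5, 0, -4.3], 1],
    [[0, 0.22, 0], [35, 0, -5], 1],
  ],
)

```text
time_s: 4.67
ee_pos: [350.7, -17.8, 265.5]
ee_rot: [-90.1, 0.1, 116.9]
force: [0.1, -0.8, -1.2]
gripper_width: 0.8
```

```bash
python3 - <<'E'
from h import *
arc(196); o=measure();print(handle(o))
cv2.imwrite("pics/c1.png",cv2.convertScaleAbs(o["S"][2]["frame"][100:300,220:440],alpha=1.5))
E
```

```text
phi 207.70296673897275 r 159.15863985980246 F [ 0.14901125 -0.75540388 -1.17883557] 4.6667 [350.6857858  -17.79092429 265.45474375] [-9.00898275e+01  7.65608771e-02  1.16948367e+02] -121.70361973042469
[[[0.002, 0.007, -0.001], [3.3, 0.4, 0.9], 1], [[0.002, 0.028, -0.001], [6.5, 0.4, 0.8], 1], [[0.002, 0.048, -0.001], [9.8, 0.4, 0.7], 1], [[0.002, 0.069, -0.001], [13.1, 0.4, 0.5], 1], [[0.002, 0.089, -0.001], [16.3, 0.4, 0.2], 1], [[0.002, 0.109, -0.001], [19.6, 0.4, -0.1], 1], [[0.002, 0.13, -0.001], [22.8, 0.4, -0.5], 1], [[0.002, 0.15, -0.001], [26.0, 0.4, -0.9], 1], [[0.002, 0.171, -0.001], [29.3, 0.4, -1.5], 1], [[0.002, 0.191, -0.001], [32.5, 0.4, -2.1], 1]]
(array([ 4.83720638,  0.95481339, 46.67814158]), {'T': np.float64(-35.62791053906542), 'dir': np.float64(-38.98962289516192), 'n': 44, 'ctr': array([ 62.17081488, -40.13427763])}, (np.float64(20.12), np.float64(19.72)))
```

Contact is gentle: the spider has turned 4° and the jug with it. Continuing round.

carry_out(
  increments=[
    [[0, 0.022, 0], [3.5, 0, 0], 1],
    [[0, 0.044, 0], [7, 0, 0], 1],
    [[0, 0.066, 0], [10.5, 0, 0], 1],
    [[0, 0.088, 0], [14, 0, -0.3], 1],
    [[0, 0.11, 0], [17.5, 0, -0.7], 1],
    [[0, 0.132, 0], [21, 0, -1.1], 1],
    [[0, 0.154, 0], [24.5, 0, -1.6], 1],
    [[0, 0.176, 0], [28, 0, -2.2], 1],
    [[0, 0.198, 0], [31.5, 0, -2.9], 1],
    [[0, 0.22, 0], [35, 0, -3.7], 1],
  ],
)

```text
time_s: 5.6
ee_pos: [338.1, 15.0, 265.2]
ee_rot: [-90.1, 0.0, 104.4]
force: [-0.3, -0.1, -0.1]
gripper_width: 0.5
```

carry_out(
  increments=[
    [[0, 0.022, 0], [3.5, 0, 0], 1],
    [[0, 0.044, 0], [7, 0, 0], 1],
    [[0, 0.066, 0], [10.5, 0, 0], 1],
    [[0, 0.088, 0], [14, 0, -0.3], 1],
    [[0, 0.11, 0], [17.5, 0, -0.7], 1],
    [[0, 0.132, 0], [21, 0, -1.1], 1],
    [[0, 0.154, 0], [24.5, 0, -1.6], 1],
    [[0, 0.176, 0], [28, 0, -2.2], 1],
    [[0, 0.198, 0], [31.5, 0, -2.9], 1],
    [[0, 0.22, 0], [35, 0, -3.7], 1],
  ],
)

```text
time_s: 6.43
ee_pos: [332.9, 49.9, 265.2]
ee_rot: [-90.1, 0.0, 91.8]
force: [-0.1, -0.3, 0.0]
gripper_width: 0.6
```

```bash
python3 - <<'E'
from h import *
arc(170); o=measure();print(handle(o))
E
```

```text
phi 182.2860164706572 r 158.77906855647132 F [-0.13401298 -0.31333759  0.04053749] 6.4333 [332.9472942   49.86663173 265.17534259] [-9.00566137e+01  1.54790714e-02  9.17905592e+01] -85.20034776678723
[[[0.001, 0.013, -0.0], [3.4, 0.2, 1.2], 1], [[0.001, 0.034, -0.0], [6.9, 0.2, 1.1], 1], [[0.001, 0.056, -0.0], [10.3, 0.2, 1.0], 1], [[0.001, 0.077, -0.0], [13.7, 0.2, 0.8], 1], [[0.001, 0.099, -0.0], [17.1, 0.2, 0.5], 1], [[0.001, 0.12, -0.0], [20.5, 0.2, 0.1], 1], [[0.001, 0.141, -0.0], [23.9, 0.2, -0.4], 1], [[0.001, 0.163, -0.0], [27.3, 0.2, -0.9], 1], [[0.001, 0.184, -0.0], [30.7, 0.2, -1.5], 1], [[0.001, 0.206, -0.0], [34.1, 0.2, -2.1], 1]]
(array([ 4.09219701, -1.1192903 , 47.60219206]), {'T': np.float64(-60.31641585071569), 'dir': np.float64(-57.57558678349025), 'n': 45, 'ctr': array([ 38.85154603, -62.09950603])}, (np.float64(-5.22), np.float64(-5.32)))
```

carry_out(
  increments=[
    [[0, 0.022, 0], [3.5, 0, 0.3], 1],
    [[0, 0.044, 0], [7, 0, 0.5], 1],
    [[0, 0.066, 0], [10.5, 0, 0.5], 1],
    [[0, 0.088, 0], [14, 0, 0.4], 1],
    [[0, 0.11, 0], [17.5, 0, 0], 1],
    [[0, 0.132, 0], [21, 0, -0.4], 1],
    [[0, 0.154, 0], [24.5, 0, -0.9], 1],
    [[0, 0.176, 0], [28, 0, -1.5], 1],
    [[0, 0.198, 0], [31.5, 0, -2.2], 1],
    [[0, 0.22, 0], [35, 0, -3], 1],
  ],
)

```text
time_s: 7.37
ee_pos: [334.7, 84.9, 265.0]
ee_rot: [-90.0, 0.0, 79.2]
force: [-0.7, 0.3, 0.7]
gripper_width: 0.4
```

carry_out(
  increments=[
    [[0, 0.022, 0], [3.5, 0, 0], 1],
    [[0, 0.044, 0], [7, 0, 0], 1],
    [[0, 0.066, 0], [10.5, 0, 0], 1],
    [[0, 0.088, 0], [14, 0, -0.3], 1],
    [[0, 0.11, 0], [17.5, 0, -0.7], 1],
    [[0, 0.132, 0], [21, 0, -1.1], 1],
    [[0, 0.154, 0], [24.5, 0, -1.6], 1],
    [[0, 0.176, 0], [28, 0, -2.2], 1],
    [[0, 0.198, 0], [31.5, 0, -2.9], 1],
    [[0, 0.22, 0], [35, 0, -3.7], 1],
  ],
)

```text
time_s: 8.2
ee_pos: [344.9, 118.5, 265.0]
ee_rot: [-90.0, 0.0, 66.6]
force: [-0.6, -0.3, 0.8]
gripper_width: 0.2
```

```bash
python3 - <<'E'
from h import *
arc(148); o=measure();fit,res,a=handle(o);print(fit,res,a)
N=np.array([458.8,-209])-C; print("nozzle from axis",np.degrees(np.arctan2(N[1],N[0])),"from jug",np.degrees(np.arctan2(*(N-fit[:2])[::-1])))
E
```

```text
phi 156.97771520581668 r 159.39945211826802 F [-0.58858947 -0.26240029  0.83154091] 8.2 [344.89626606 118.53939192 264.95061656] [-9.00124329e+01  8.62893307e-03  6.66099341e+01] -49.42856341198037
[[[0.0, 0.009, -0.0], [2.5, 0, 0.6], 1], [[0.0, 0.025, -0.0], [5.0, -0.1, 0.6], 1], [[0.0, 0.041, -0.0], [7.5, -0.1, 0.5], 1], [[0.0, 0.056, -0.0], [10.0, -0.1, 0.4], 1], [[0.0, 0.072, -0.0], [12.5, -0.1, 0.2], 1], [[0.0, 0.088, -0.0], [15.0, -0.1, -0.0], 1], [[0.0, 0.103, -0.0], [17.5, -0.1, -0.2], 1], [[0.0, 0.119, -0.0], [20.0, -0.1, -0.5], 1], [[0.0, 0.135, -0.0], [22.5, -0.1, -0.8], 1], [[0.0, 0.15, -0.0], [25.0, -0.1, -1.2], 1]]
[ 3.59827099 -2.35502319 47.6003477 ] {'T': np.float64(-85.69328862738077), 'dir': np.float64(-86.34588548890319), 'n': 48, 'ctr': array([  8.9450161 , -73.35322488])} (np.float64(-30.36), np.float64(-30.68))
nozzle from axis -97.05055102569877 from jug -97.88406994544965
```

carry_out(
  increments=[
    [[0, 0.018, 0], [2.9, 0, 0], 1],
    [[0, 0.036, 0], [5.8, 0, 0.2], 1],
    [[0, 0.054, 0], [8.6, 0, 0.2], 1],
    [[0, 0.072, 0], [11.5, 0, 0], 1],
    [[0, 0.09, 0], [14.4, 0, -0.2], 1],
    [[0, 0.108, 0], [17.2, 0, -0.5], 1],
    [[0, 0.126, 0], [20, 0, -0.8], 1],
    [[0, 0.144, 0], [23, 0, -1.2], 1],
    [[0, 0.16, 0], [25.5, 0, -1.6], 1],
    [[0, 0.17, 0], [27, 0, -1.9], 1],
  ],
)

```text
time_s: 9.13
ee_pos: [357.4, 143.0, 264.7]
ee_rot: [-90.0, -0.0, 56.8]
force: [0.1, -0.5, -0.2]
gripper_width: 0.4
```

```bash
python3 - <<'E'
from h import *
arc(148); o=measure();fit,res,a=handle(o);print(fit,res,a)
N=np.array([458.8,-209])-C; print("nozzle from axis",np.degrees(np.arctan2(N[1],N[0])),"from jug",np.degrees(np.arctan2(*(N-fit[:2])[::-1])))
T,P=o["T"][2],o["T"][3]
# handle/nozzle/rim midlines from depth: handle top slices, several radii; jug outer from rim
q=o["T"][1];q=q[q[:,2]>240]
for lo in range(50,95,6):
    k=(-q[:,1]>lo)&(-q[:,1]<lo+6)&(abs(q[:,0])<40); 
    if k.sum(): print(lo,k.sum(),q[k].mean(0).round(1),np.ptp(q[k][:,0]).round(1))
q=o["S"][1]
for z in range(180,275,12):
    k=(q[:,2]>z)&(q[:,2]<z+12)&(-q[:,1]>62); 
    if k.sum():print("S",z,k.sum(),q[k].mean(0).round(1),q[k].min(0).round(1),q[k].max(0).round(1))
im=cv2.resize(T["frame"][180:280,280:480],(800,400),interpolation=cv2.INTER_CUBIC)
cv2.imwrite("pics/end.png",cv2.convertScaleAbs(im,alpha=1.6))
E
```

```text
phi 147.09575256579652 r 159.84097648040034 F [ 0.09491432 -0.47214617 -0.24760834] 9.1333 [357.40077758 143.03148314 264.71107375] [-8.99991642e+01 -3.25971812e-04  5.68265271e+01] -36.72834232824157
[[[0, -0.006, 0.0], [-0.3, -0.3, 0.2], 1], [[0, -0.008, 0.0], [-0.5, -0.3, 0.2], 1], [[0, -0.009, 0.0], [-0.8, -0.3, 0.2], 1], [[0, -0.011, 0.0], [-1.0, -0.3, 0.2], 1], [[0, -0.013, 0.0], [-1.3, -0.3, 0.1], 1], [[0, -0.014, 0.0], [-1.5, -0.3, 0.1], 1], [[0, -0.016, 0.0], [-1.8, -0.3, 0.1], 1], [[0, -0.017, 0.0], [-2.0, -0.3, 0.1], 1], [[0, -0.019, 0.0], [-2.3, -0.3, 0.1], 1], [[0, -0.02, 0.0], [-2.5, -0.3, 0.1], 1]]
[ 4.10933938 -1.99162476 46.65032374] {'T': np.float64(-96.3757666256159), 'dir': np.float64(-95.25510356371413), 'n': 52, 'ctr': array([ -3.76653651, -72.47574609])} (np.float64(-40.18), np.float64(-40.18))
nozzle from axis -97.05055102569877 from jug -97.98245547206915
50 15 [ -1.6 -52.7 272. ] 9.6
56 14 [ -2.3 -59.3 273.5] 10.1
62 12 [ -4.1 -64.8 271.7] 11.7
68 15 [ -4.4 -71.2 271.6] 9.1
74 13 [ -5.4 -77.5 265. ] 11.3
80 10 [ -5.7 -83.1 259.9] 9.7
86 1 [ -5.1 -87.3 254.6] 0.0
S 180 17 [  2.  -66.2 187.5] [ -7.2 -73.3 182. ] [  7.7 -62.2 191.2]
S 192 19 [  1.1 -69.6 198.2] [ -4.  -76.8 193.2] [  5.2 -64.1 203. ]
S 204 20 [ 2.000e-01 -7.270e+01  2.098e+02] [ -5.  -81.1 204.3] [  5.2 -67.4 215.5]
S 216 19 [  0.6 -75.3 222.1] [ -4.4 -81.5 216.4] [  3.8 -70.2 227.9]
S 228 18 [  0.5 -77.4 234.5] [ -4.2 -84.8 228.6] [  3.9 -72.7 239.5]
S 240 18 [  1.1 -78.3 246.8] [ -5.9 -83.9 240.9] [  6.7 -74.1 251.2]
S 252 13 [  1.9 -77.6 258.2] [ -3.1 -87.  252.3] [  5.4 -72.4 263.5]
S 264 25 [  1.4 -69.4 269.5] [ -4.6 -80.8 264.1] [  6.9 -62.1 274.7]
```

View pics/end.png

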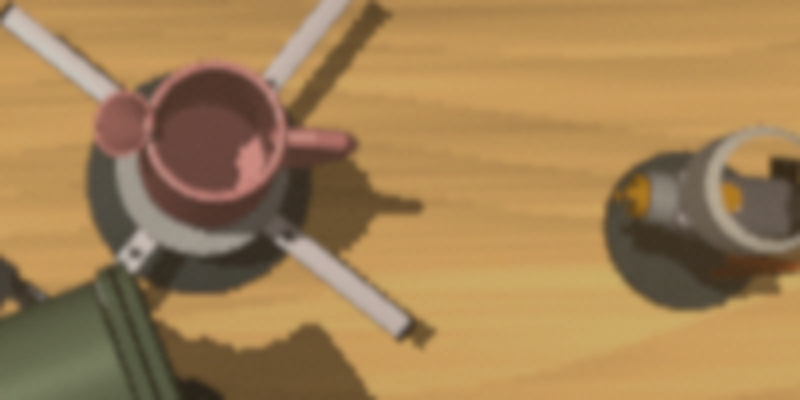

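The handle at crop (320,143) points nearly at the nozzle at crop (632,195), and arm and jug turn together. I'll do one check on the rim centre in both views before the last small nudge.

```bash
python3 - <<'E'
from h import *
o=measure()
for n in"TS":
    q=o[n][1]; ang=np.degrees(np.arctan2(q[:,1],q[:,0]))%360
    k=(q[:,2]>276)&(q[:,2]<288)
    b=q[k]; 
    for _ in range(2):
        f=least_squares(lambda p:np.hypot(b[:,0]-p[0],b[:,1]-p[1])-p[2],[3,-3,42],loss="soft_l1",f_scale=1.5).x
    print(n,len(b),b[:,2].mean(),f.round(2))
    # gun body axis: cup rim (post cup) circle
    P=o[n][3]; d=P[...,:2]-C; m=(P[...,2]>290)&(P[...,2]<300)&(d[...,1]<-230)&(d[...,1]>-380)&(abs(d[...,0]+38)<70)
    g=d[m]; f2=least_squares(lambda p:np.hypot(g[:,0]-p[0],g[:,1]-p[1])-p[2],[-38,-310,33],loss="soft_l1",f_scale=1.5).x
    print(" cup",len(g),f2.round(2),"bearing",np.degrees(np.arctan2(f2[1],f2[0])))
    # spout mid
    s=q[(q[:,2]>262)&(q[:,1]>f[1]+52)]; print(" spout",len(s),s.mean(0).round(1))
    # silhouette pixel mid of handle cast on z=235..: S only
E
```

```text
T 262 279.4661712565627 [ 2.83 -1.23 38.81]
 cup 145 [ -39.91 -313.75   32.02] bearing -97.2497919729777
 spout 94 [  8.7  58.2 271.5]
S 235 279.23227000634057 [ 5.33  0.87 39.16]
 cup 98 [ -39.6  -313.78   32.61] bearing -97.19347426035904
 spout 60 [  6.4  59.6 272.2]
```

carry_out(
  increments=[
    [[0, 0.005, 0], [0.8, 0, 0], 1],
    [[0, 0.01, 0], [1.6, 0, 0], 1],
    [[0, 0.015, 0], [2.4, 0, 0], 1],
    [[0, 0.02, 0], [3.2, 0, 0], 1],
    [[0, 0.025, 0], [4, 0, 0], 1],
    [[0, 0.03, 0], [4.6, 0, 0], 1],
    [[0, 0.033, 0], [5.2, 0, 0], 1],
    [[0, 0.033, 0], [5.2, 0, 0], 1],
    [[0, 0.033, 0], [5.2, 0, 0], 1],
  ],
)

```text
time_s: 10.08
ee_pos: [360.1, 147.1, 264.7]
ee_rot: [-90.0, -0.0, 55.0]
force: [-1.0, 0.5, -1.3]
gripper_width: 0.5
```

```bash
python3 - <<'E'
from h import *
arc(147); o=measure();fit,res,a=handle(o);print(fit,res,a)
E
```

```text
phi 145.3402121420212 r 159.86722938580783 F [-1.01940658  0.45246064 -1.28941115] 10.0833 [360.10226905 147.11687294 264.74034096] [-9.00087103e+01 -6.58455200e-03  5.50069289e+01] -34.47423516962243
[[[0.0, -0.009, 0.0], [-0.5, -0.3, 0.1], 1], [[0.0, -0.012, 0.0], [-0.9, -0.3, 0.1], 1], [[0.0, -0.015, 0.0], [-1.4, -0.3, 0.1], 1], [[0.0, -0.017, 0.0], [-1.9, -0.3, 0.1], 1], [[0.0, -0.02, 0.0], [-2.3, -0.3, 0.1], 1], [[0.0, -0.023, 0.0], [-2.8, -0.3, 0.1], 1], [[0.0, -0.026, 0.0], [-3.2, -0.3, 0.1], 1], [[0.0, -0.029, 0.0], [-3.7, -0.3, 0.1], 1], [[0.0, -0.032, 0.0], [-4.2, -0.3, 0.1], 1], [[0.0, -0.035, 0.0], [-4.6, -0.3, 0.0], 1]]
[ 4.41977742 -1.93152718 46.30418821] {'T': np.float64(-98.14867265228929), 'dir': np.float64(-97.73012826621883), 'n': 57, 'ctr': array([ -5.72472738, -72.77903469])} (np.float64(-41.92), np.float64(-41.86))
```

On target. Backing the finger off slowly, then lifting clear.

carry_out(
  increments=[
    [[0, 0, 0], [-2, 0, 0], 1],
    [[0, 0, 0], [-5, 0, 0.5], 1],
    [[0, 0, 0], [-10, 0, 1], 1],
    [[0, 0, 0], [-16, 0, 3], 1],
    [[0, 0, 0], [-23, 0, 5], 1],
    [[0, 0, 0], [-30, 0, 8], 1],
    [[0, 0, 0], [-35, 0, 12], 1],
    [[0, 0, 0], [-35, -10, 15], 1],
    [[0, 0, 0], [-35, -25, 15], 1],
    [[0, 0, 0], [-35, -40, 15], 1],
  ],
)

```text
time_s: 11.02
ee_pos: [326.7, 126.7, 304.9]
ee_rot: [-90.0, 0.1, 55.0]
force: [0.6, 0.8, 0.6]
gripper_width: 0.6
```

carry_out(
  increments=[
    [[0, 0, 0], [0, -15, 0], 1],
    [[0, 0, 0], [0, -32, 0], 1],
    [[0, 0, 0], [0, -49, 0], 1],
    [[0, 0, 0], [0, -66, 0], 1],
    [[0, 0, 0], [0, -83, 0], 1],
    [[0, 0, 0], [0, -98, 0], 1],
    [[0, 0, 0], [0, -110, 0], 1],
    [[0, 0, 0], [0, -118, 0], 1],
    [[0, 0, 0], [0, -120, 0], 1],
    [[0, 0, 0], [0, -120, 0], 1],
  ],
)

```text
time_s: 11.85
ee_pos: [327.4, 126.9, 424.8]
ee_rot: [-90.0, -0.0, 55.0]
force: [0.5, 0.5, 0.2]
gripper_width: 0.6
```

```bash
python3 - <<'E'
from h import *
s=env.state();print(s["time_s"],s["ee_pos"],s["force"])
o=measure();fit,res,a=handle(o);print(fit,res,a)
cv2.imwrite("pics/fin.png",cv2.convertScaleAbs(np.hstack([o["S"][2]["frame"][:,120:520],o["T"][2]["frame"][:,200:520]]),alpha=1.4))
E
```

```text
11.85 [327.42049276 126.89416516 424.83035988] [0.48725004 0.50031889 0.17774826]
[ 3.77040675 -2.27183338 46.68331341] {'T': np.float64(-97.7146533841304), 'dir': np.float64(-98.30307389651747), 'n': 53, 'ctr': array([ -5.76206607, -72.63997896])} (np.float64(-41.91), np.float64(-42.05))
```

View pics/fin.png

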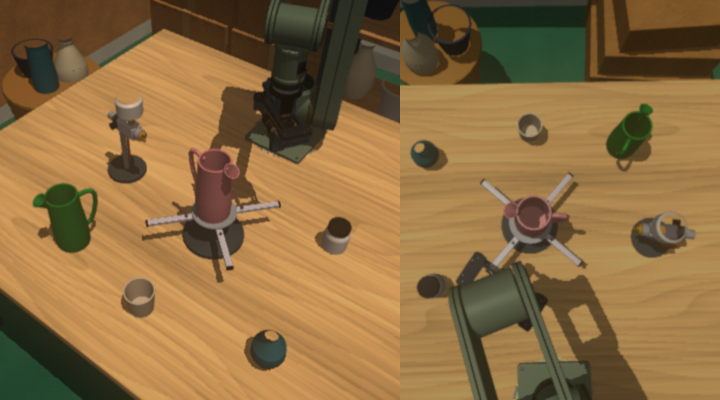

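The final view shows the handle at (562,216) facing the nozzle at (640,228), the gripper clear, and the other items where they were. Handing in.

```bash
python3 -c "
from h import *
print(env.job_done())"
```

```text
the job is handed in; nothing more can be done
None
```

I turned the turntable about 66° clockwise with the closed fingertip against one arm, the one nearest the robot. I then backed the finger off, lifted it clear and handed the job in at about 12 s of the 67 s allowed.

- **Aim:** the handle now bears -97.7° (-98.3° by its midline). The nozzle bears -97.1° from the turntable's axis and about -98° from the jug's centre, since the jug sits about 4 mm off-centre. My measurements of the handle scattered by about 1°, so the aim is good to roughly that.
- **At rest:** the arms stood at -41.9° both before and after I withdrew the finger.
- **Contact:** the wrist force read under about 2 N at the end of every move. The jug was never touched, and the gun, cup, vase, jar and green jug look unmoved in the last picture.
- **Disagreement:** a rough spout-to-handle line in the scene view, taken before the last 2° nudge, read about 3° off the other estimates. I put that down to the camera seeing only one side of the spout and handle, and gave it no weight.

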